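# Refit the pen tube and turn the caddy to the front

### The job

The loose metal pen tube has come off the rotating pen caddy: push it fully down onto the caddy's bare spigot first, and only then turn the caddy until that tube stands at the front, in line with the tongue on the caddy's foot. Finish while still gripping the tube in the fingers, holding the turntable still there; do not let go. Leave the mug and the sharpener standing where they are.

Things in the scene. Friction and masses are not known exactly. Their poses are not given: they have to be found in the camera images.
- tube_center (a point): Centre (half-way up) of the loose pen tube: an aluminium tube open at both ends, 110 mm tall, 42 mm outside, 34 mm inside diameter, about 120 g. It starts standing upright on the desk; z runs along the tube. Gripped near its top (85 mm above its lower end) the fingers clear the caddy's pots. The round tube can spin on the spigot, so a hand holding it can swing the turntable round without turning.
- spigot_foot (a point): Foot of the bare spigot on top of the turntable disc, 34 mm above the desk; moves with the disc. The spigot is an upright round steel stub, 30 mm in diameter, 45 mm tall, the last 12 mm tapering to 16 mm; its axis is 62 mm from the turning axis. The tube slides over it with 2 mm play all round and, fully home, rests on the disc (tube centre 55 mm above this point).
- caddy_axis (a point): Turning axis of the caddy at the top of its wooden disc (194 mm wide, 34 mm above the desk). At quarter turns from the spigot the disc carries a steel pot (opposite, 50 x 70 mm, 50 mm tall), a ceramic dish (56 mm wide, 32 mm tall) and a divided aluminium pot (56 x 46 mm, 45 mm tall). The round black foot, 212 mm wide, is fixed to the desk; its place and direction vary.
- front_mark (a point): Tip of the front tongue: the only tongue on the caddy's foot, a flat pointed aluminium bar 24 mm wide that sticks out about 69 mm beyond the foot, 12 mm high. The tip is 175 mm from the turning axis and marks the caddy's front. Its x axis points from the tip to the turning axis, y across, z up.
- turntable (a joint): Turn of the caddy's disc, rad, growing anticlockwise seen from above; 0 (or a full turn, 6.283) when the spigot is exactly at the front, in line with the tongue. Starts between 1.0 and 5.3. It turns either way, no stop within a full turn, no detents or spring: it stays where it is left, with light friction of about 0.04 N m (under 1 N at the spigot).
- mug_center (a point): Centre (half-way up) of the white ceramic mug, 80 mm wide with a handle at its side, 92 mm tall, loose on the desk. It is not part of the job. The mug and the tube may stand in each other's places.
- sharpener_center (a point): Centre of the small black plastic pencil sharpener, 26 x 16 x 16 mm, loose on the desk beyond the caddy. It is not part of the job.
- pen_tube: The same loose pen tube as tube_center; this origin is the centre of its lower end.
Things that resemble listed ones, but are neither listed nor needed, are in the scene too. Leave any green or orange look-alike of the pen_tube alone.

How it is judged:
On the way, in this order (a step that is already met when the one before it is completed fails the run):
1. the pen tube is fully down on the bare spigot (horizontal distance between tube_center and spigot_foot below 0.008 m and z of tube_center in the frame of spigot_foot below 0.06 m and angle between tube_center's own z axis and vertical below 0.12 rad), for 0.2 s.
2. with the tube on it, the spigot is turned to the front, in line with the tongue (all of step 1 and y of spigot_foot in the frame of front_mark between -0.008 and 0.008 m and x of spigot_foot in the frame of front_mark below 0.13 m), for 0.2 s.
At the end, for the whole second after the job is handed in: The tube is fully down on the spigot (within 5 mm of home, within 8 mm of the spigot's axis and upright within 0.12 rad), the spigot is at the front within 8 mm sideways of the tongue's centre line, the turntable is still (under 0.05 rad/s), and the fingers still grip the tube (over 1 N) (all of step 2 and velocity of joint turntable between -0.05 and 0.05 rad/s and contact force between the fingers and pen_tube above 1 N); the arm keeps its last pose, push and grip.
It fails at once if the mug is pushed away (over 30 mm) or tipped over (distance of mug_center from where it was at the start of the episode above 0.03 m or angle between mug_center's own z axis and vertical above 0.5 rad).
It fails at once if the sharpener is pushed away (over 30 mm) (distance of sharpener_center from where it was at the start of the episode above 0.03 m).
It also fails if it takes over 54 s, if anything falls off the work surface, if the arm or the gripper's body presses on something with over 40 N, if the wrist force passes 120 N, or if a joint passes its speed limit or range.

### The arm

A 6-joint arm with a two-finger parallel gripper is mounted at the origin on the work surface. World frame = base frame: x ahead of the robot, y to its left, z up, the work surface at z = 0. Lengths are in m, angles in rad, forces in N, time in s.
With the tool pointing down it reaches from about 0.375 to 0.975 m from the base axis. Payload 3.8 kg.
Tool frame: the origin (TCP) lies at the very end of the fingers, on their centre line; the grasp point (between the pads) lies 19 mm behind it; z points along the fingers, y is the direction in which the jaws open and shut (so a half turn about z gives the same grasp; the last joint's range is limited). The gripper opens to 85 mm and grips with 20 to 120 N. Pads are 22 mm wide; open, the fingers measure 114 mm over their backs; the gripper's body (76 mm by 85 mm) begins 54 mm behind the grasp point. The pads swing forward as they close: fully open they stand 13 mm farther back than shut.
Start: joints at [-1.209, 0.264, 1.604, -0, 1.274, -0.037], TCP at [0.262, -0.622, 0.231] pointing down, gripper open.
Joint ranges: [-2.63, 2.63], [-0.94, 2.18], [0.31, 2.57], [-1.31, 4.45], [0, 2.66], [-2.55, 2.55]. Speed limits (rad/s): [2.57, 2.57, 3.14, 3.14, 3.14, 3.14].

### API

Orientations are given as a rotation vector (axis times angle).
In Python, from workcell import bot, viewer, finish_job gives the robot as it stands.
- The arm moves only by the tool servo_tool, never from a script. Its argument "plan" is a list that holds one entry, the list of rows, each a list of 6 numbers: the shift along the tool's x, y, z in cm, then the turn, a rotation vector about the tool's x, y, z in degrees. A call has 1 to 20 rows; each row is the pose to reach, as a shift and turn from the pose measured when the call began, along the tool's axes at that moment; what a row does not reach only later rows make up. A row lasts 1/12 s, in which the tool goes at most 41.7 mm and 7.16 degrees, less where a joint would pass 70% of its speed; a pose out of reach is approached as far as the arm can. A call with a gripper value outside its range is refused whole. "claw" is the finger opening in cm, from 0 to 8.54, set as the call begins (left out, the last holds). The fingers move at their own pace and stop on an object; "grip_force" is the grip in N (left out, the last holds). Time passes only in rows, so rows that repeat a pose let the fingers close. It gives the time, the measured TCP pose, the force and the opening at its end, in the units of the state.
- bot.read_state(): the state, without advancing time (a new reading comes with each control period).
- viewer.read_camera(name): name is "scene" or "top"; returns a dict with "color" (480x640x3 uint8, red, green, blue), "fx", "fy", "cx", "cy" (pixels), "eye" and "rotation" of the camera in the world. Camera axes: x right, y down, z forward; pixel columns grow to the right and rows downward; lengths in m; the calibration is good to about 2 mm. A picture is of the moment at which its call begins. There is no depth.
- finish_job(): hands the job in, once; it reports no verdict.
The state is a dict: "time": time; "q": joint angles; "joint_vel": joint speeds; "joint_torque": joint torques, N m; "tool_pos": TCP position; "tcp_rot": TCP orientation; "wrist_force": force on the tool from outside, world axes, zero at the start; "torque": the same for the moment, N m; "width": opening from 0.0 (shut) to 1.0 (fully open).
Only numpy, scipy, OpenCV 4.12 (cv2) and the standard library are available. Lean on these libraries where they do the work, as an engineer would, in place of code of your own. Each camera call takes 0.05 s, during which the arm holds its last target.

## Working session

There is one attempt and no reset: what is moved stays moved. The work goes in short steps, Python scripts to look and compute and a tool call to move; the robot and the scene stay as the last step left them, time stands still between calls to the robot, and variables do not carry over. Pictures are saved under pics/ and viewed, and the job is handed in when it is done.

Besides the shell and the picture viewer there is one more tool, called after "Call:" by a JSON object that holds its "api" and its "payload", one argument or row to a line. servo_tool: Moves the arm, as the interface text tells. Its arguments: {"type":"object","properties":{"plan":{"type":"array"},"claw":{"type":"number"},"grip_force":{"type":"number"}},"required":["plan"]}

```bash
mkdir -p pics; ls; python3 - <<'E'
from workcell import bot,viewer
import cv2,pickle
for n in("scene","top"):
    c=viewer.read_camera(n);pickle.dump(c,open(f'{n}0.pkl','wb'))
    cv2.imwrite(f'pics/{n}0.png',c["color"][:,:,::-1]);print(n,c["fx"],c["cx"],c["cy"],c["eye"],c["rotation"])
print(bot.read_state())
E
```

```text
pics
scene 521.6881089483829 316.8116932787851 232.8923762377106 [1.17032604 0.23155534 0.57168135] [-1.44506105 -2.00052584  0.9619668 ]
top 447.9844185325087 323.39196901897645 236.83370214922726 [0.54580688 0.0272856  0.77641905] [-2.1843041   2.22189097 -0.06921702]
{'time': 0.1, 'q': array([-1.20887677e+00,  2.64714128e-01,  1.60526072e+00,  1.56959220e-05,
        1.27370127e+00, -3.68757116e-02]), 'joint_vel': array([-0.00065509, -0.00205811, -0.00366322, -0.00054894, -0.00135932,
        0.00032147]), 'joint_torque': array([ 3.73553266e-04, -5.16707110e+01, -3.68590307e+01, -8.11646942e-05,
        6.30837225e-03,  1.11137015e-05]), 'tool_pos': array([ 0.26188834, -0.62139591,  0.23004948]), 'tcp_rot': array([-3.07732911e+00, -6.21868500e-01,  5.05956264e-04]), 'wrist_force': array([-0.86789235, -0.93883355,  0.01844872]), 'torque': array([ 0.00496473, -0.0253277 , -0.0263883 ]), 'width': 1.0016777132509398}
```

View pics/scene0.png

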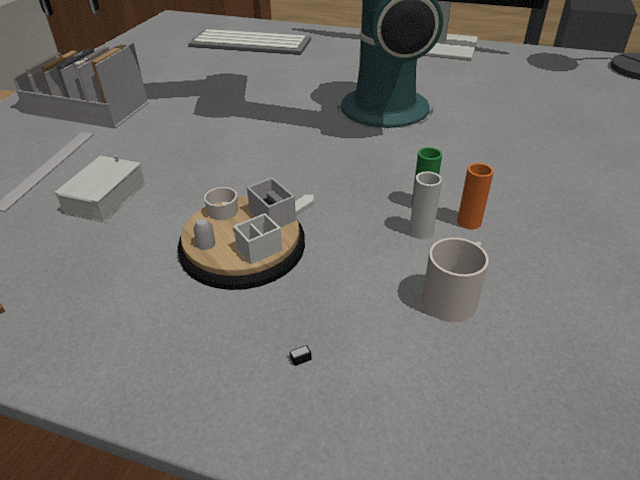

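View pics/top0.png

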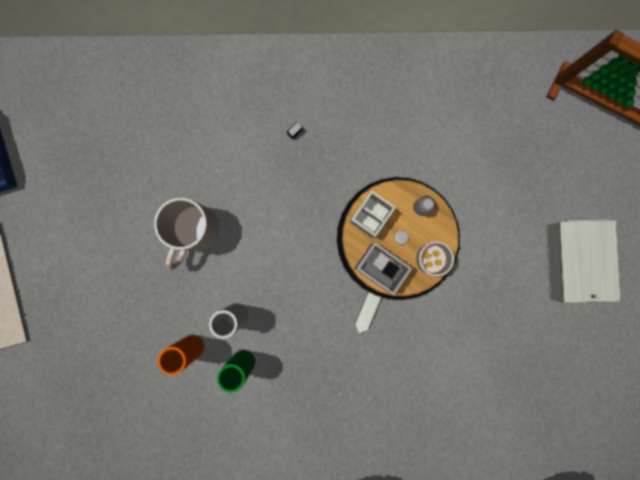

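The scene view shows the grey tube at about (426,205) with the green and orange tubes beside it, the mug at (453,280) and the caddy at (242,240). The top view shows the tube rim near (223,324), the spigot at (427,204), the hub at (402,237), the tongue tip at (362,331), the mug at (182,226) and the sharpener at (296,130).

```bash
cat > h.py <<'E'
import numpy as np,cv2,pickle
from scipy.spatial.transform import Rotation as R
def load(n): return pickle.load(open(n,'rb'))
def Rm(c):
    r=np.array(c["rotation"]); return R.from_rotvec(r).as_matrix() if r.shape==(3,) else r
def plane(c,u,v,z):
    d=Rm(c)@np.array([(u-c["cx"])/c["fx"],(v-c["cy"])/c["fy"],1]); e=np.array(c["eye"]); return e+d*(z-e[2])/d[2]
def proj(c,p):
    q=Rm(c).T@(np.array(p)-c["eye"]); return c["cx"]+c["fx"]*q[0]/q[2],c["cy"]+c["fy"]*q[1]/q[2]
E
python3 - <<'E'
from h import *
t=load('top0.pkl');s=load('scene0.pkl')
for n,u,v,z in[('tube',223,324,.11),('spig',427,203,.079),('tip',362,331,.012),('disc',400,237,.034),('mug',182,226,.092),('sh',296,130,.016),('green',232,378,.11),('orange',172,361,.11)]:
    p=plane(t,u,v,z);print(n,p.round(4),'scene',np.round(proj(s,p),1))
im=t["color"][:,:,::-1]
a=cv2.resize(im[165:345,330:480],None,fx=4,fy=4,interpolation=cv2.INTER_CUBIC)[:600]
cv2.imwrite('pics/z1.png',a)
cv2.imwrite('pics/z2.png',cv2.resize(im[270:400,150:300],None,fx=4,fy=4,interpolation=cv2.INTER_CUBIC))
cv2.imwrite('pics/z3.png',cv2.resize(s["color"][170:290,165:325,::-1],None,fx=5,fy=5,interpolation=cv2.INTER_CUBIC))
E
```

```text
tube [0.4526 0.1678 0.11  ] scene [427.8 177.9]
spig [ 0.6305 -0.1461  0.079 ] scene [202.1 222. ]
tip [ 0.4226 -0.0461  0.012 ] scene [309.2 194.7]
disc [ 0.5798 -0.1106  0.034 ] scene [240.3 229.4]
mug [0.5995 0.233  0.092 ] scene [455.9 252.7]
sh [0.7677 0.0604 0.016 ] scene [298.5 349.7]
green [0.374  0.1552 0.11  ] scene [428.  152.5]
orange [0.4004 0.2425 0.11  ] scene [479.  168.6]
```

View pics/z1.png

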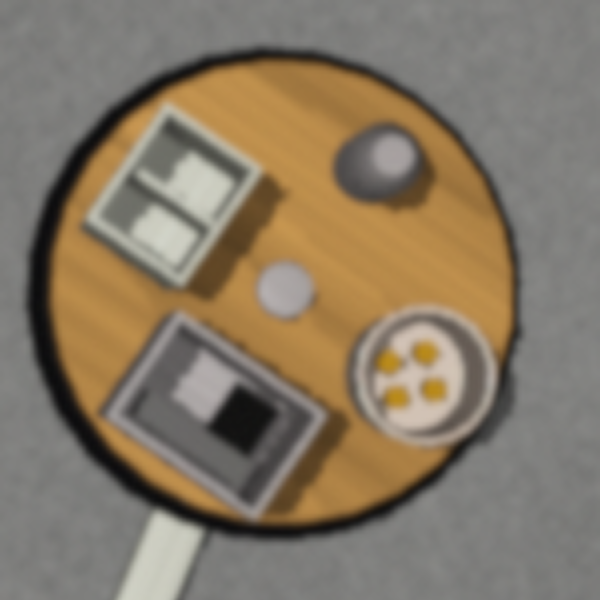

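View pics/z2.png

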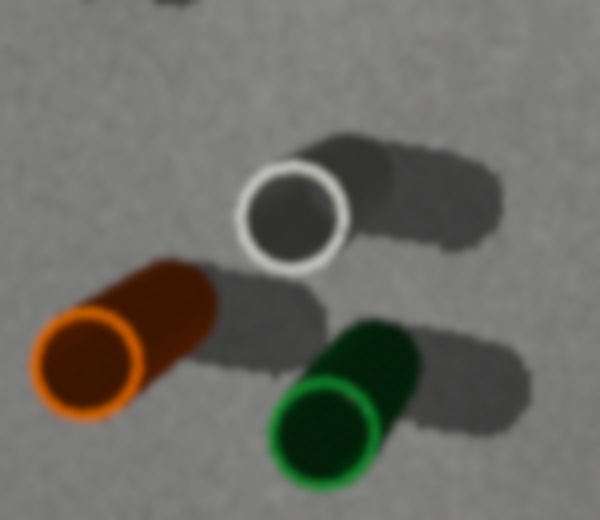

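View pics/z3.png

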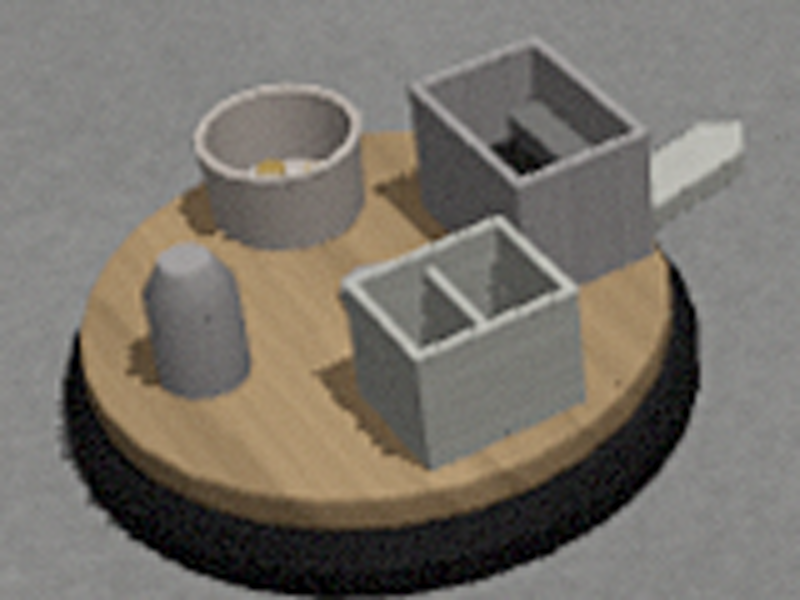

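The zooms give the spigot's top disc at top-view pixel ~(428.5,204.3) and the wood disc centred at ~(400.3,237.5). The rim of the plain tube is at ~(223,324). I'll refine these with masks and ellipse fits.

```bash
python3 - <<'E'
from h import *
t=load('top0.pkl');s=load('scene0.pkl')
def big(m,roi):
    k=np.zeros_like(m);x0,y0,x1,y1=roi;k[y0:y1,x0:x1]=m[y0:y1,x0:x1]
    cs,_=cv2.findContours(k,cv2.RETR_EXTERNAL,cv2.CHAIN_APPROX_NONE);return max(cs,key=cv2.contourArea)
def fitc(P): # circle
    A=np.c_[2*P[:,:2],np.ones(len(P))];b=(P[:,:2]**2).sum(1);x=np.linalg.lstsq(A,b,rcond=None)[0];return x[:2],np.sqrt(x[2]+x[0]**2+x[1]**2)
im=t["color"].astype(int);hsv=cv2.cvtColor(t["color"],cv2.COLOR_RGB2HSV)
wood=((hsv[...,0]>8)&(hsv[...,0]<28)&(hsv[...,1]>90)).astype(np.uint8)*255
c=cv2.convexHull(big(wood,(330,165,470,310)))
P=np.array([plane(t,u,v,.034) for u,v in c[:,0]]);print('disc',fitc(P),len(P))
# tube rim
g=t["color"].min(2);
for th in(130,150,170):
    m=(g>th).astype(np.uint8)*255
    c=big(m,(205,305,245,345));P=np.array([plane(t,u,v,.11) for u,v in c[:,0]]);print('rim',fitc(P))
# tongue
sat=hsv[...,1]
m=((g>145)).astype(np.uint8)*255
c=big(m,(350,293,385,340));print(cv2.contourArea(c))
P=np.array([plane(t,u,v,.012) for u,v in c[:,0]])
d=np.linalg.norm(P[:,:2]-[.5798,-.1106],axis=1);print('tip',P[d.argmax()],d.max())
vx=cv2.fitLine(P[:,:2].astype(np.float32),cv2.DIST_L2,0,.01,.01).ravel();print('line',vx)
# spigot top disc
for th in(135,145,155):
    m=((g>th)&(sat<40)).astype(np.uint8)*255
    c=big(m,(415,192,440,217));mo=cv2.moments(c)
    uv=mo['m10']/mo['m00'],mo['m01']/mo['m00'];print('spig',uv,cv2.contourArea(c),plane(t,*uv,.079))
print(g[198:212,418:440])
E
```

```text
disc (array([ 0.57942406, -0.11020691]), np.float64(0.09834186491089127)) 53
rim (array([0.45257487, 0.1695226 ]), np.float64(0.021142234993060702))
rim (array([0.45243787, 0.16892482]), np.float64(0.01996478592170087))
rim (array([0.45287832, 0.16885054]), np.float64(0.018658714341945857))
456.5
tip [ 0.42107731 -0.0392776   0.012     ] 0.17401085086179124
line [ 0.91459244 -0.40437686  0.45312962 -0.05470468]
spig (427.640350877193, 203.5) 57.0 [ 0.62965179 -0.14707379  0.079     ]
spig (427.71590909090907, 203.42045454545453) 44.0 [ 0.62977533 -0.14719636  0.079     ]
spig (427.8076923076923, 203.5) 26.0 [ 0.62964764 -0.14733723  0.079     ]
[[ 70  72  76  81  84  88  93  99 106 111 110 101  90  76  65  62  65  67
   68  67  67  66]
 [ 74  78  82  87  92  98 110 122 133 139 138 133 122 104  81  65  63  65
   66  68  68  68]
 [ 79  84  89  94 100 112 127 142 150 154 154 152 146 130 104  75  61  61
   65  67  67  68]
 [ 83  89  94  99 109 125 142 154 157 158 159 158 156 147 125  90  64  59
   61  64  66  67]
 [ 85  91  97 103 115 133 151 158 160 159 159 159 159 154 139 106  72  55
 
[... 155 characters left out ...]
0 160 159 156 145 116  79  54
   45  52  61  64]
 [ 88  94 100 107 118 134 150 158 159 160 160 160 159 155 139 107  75  51
   41  45  56  62]
 [ 87  93 100 106 114 126 144 154 159 160 160 160 156 147 124  95  67  50
   38  39  49  59]
 [ 86  91  96 104 110 118 131 143 151 154 155 153 145 129 105  80  62  48
   36  35  45  56]
 [ 85  89  94  99 104 110 117 126 133 138 140 135 123 105  85  68  56  43
   35  34  42  55]
 [ 81  84  90  95  98 102 106 109 114 116 116 111  99  85  73  62  50  40
   34  36  43  54]
 [ 77  79  84  89  92  95  97  97  99  99  96  91  83  74  65  55  44  38
   35  39  47  56]
 [ 73  74  80  83  86  88  89  89  88  85  82  78  71  63  55  46  40  37
   37  44  55  61]]
```

Axis (0.579,-0.110), spigot top (0.630,-0.147): 62.4 mm apart, as given. The tongue line passes within 0.3 mm of the axis and the tip is at 174–175 mm. The tube rim radius of 21 mm also matches. First move: above the tube, with the jaw line at 75° to stay clear of the green and orange tubes.

```bash
cat >> h.py <<'E'
def rel(p,ydeg,st=None):
    from workcell import bot
    st=st or bot.read_state(); Rc=R.from_rotvec(st['tcp_rot'])
    y=np.radians(ydeg); Y=np.array([np.cos(y),np.sin(y),0]);Z=np.array([0,0,-1.]);X=np.cross(Y,Z)
    Rt=R.from_matrix(np.c_[X,Y,Z])
    return (Rc.inv().apply(np.array(p)-st['tool_pos'])*100).round(2),np.degrees((Rc.inv()*Rt).as_rotvec()).round(2)
E
python3 -c "
from h import *
print(rel([.4526,.169,.20],-105))
print(rel([.4526,.169,.068],-105))"
```

```text
(array([ 48.27, -65.43,   3.15]), array([-1.200e-01,  3.000e-02,  3.785e+01]))
(array([ 48.26, -65.4 ,  16.35]), array([-1.200e-01,  3.000e-02,  3.785e+01]))
```

Call:
{"api": "servo_tool", "payload": {
  "plan": [
    [[1.2, -1.6, 0, 0, 0, 1], [3.6, -4.9, 0, 0, 0, 3], [6, -8.2, 0, 0, 0, 5], [8.5, -11.5, 0, 0, 0, 7], [11, -14.8, 0, 0, 0, 9], [13.5, -18.2, 0, 0, 0, 11], [16, -21.6, 0, 0, 0, 13], [18.5, -25, 0, 0, 0, 15], [21, -28.4, 0, 0, 0, 17], [23.5, -31.8, 0, 0, 0, 19], [26, -35.2, 0, 0, 0, 21], [28.5, -38.6, 0, 0, 0, 23], [31, -42, 0, 0, 0, 25], [33.5, -45.4, 0, 0, 0, 27], [36, -48.8, 0, 0, 0, 29], [38.5, -52.2, 0, 0, 0, 31], [41, -55.6, 0, 0, 0, 33], [43.4, -58.8, 0, 0, 0, 35], [45.4, -61.5, 1, 0, 0, 37], [47, -63.7, 2, 0, 0, 38]]
  ],
  "claw": 8,
  "grip_force": 40
}}

```text
time: 1.77
tool_pos: [0.4483, 0.1516, 0.2118]
tcp_rot: [-3.111, 0.413, -0.001]
wrist_force: [0.8, -0.2, -0.2]
width: 0.938
```

```bash
python3 -c "
from h import *
print(rel([.4526,.169,.20],-105))
print(rel([.4526,.169,.067],-105))"
```

```text
(array([-0.04, -1.79,  1.19]), array([-0.21, -0.03, -0.13]))
(array([-0.04, -1.74, 14.49]), array([-0.21, -0.03, -0.13]))
```

Call:
{"api": "servo_tool", "payload": {
  "plan": [
    [[0, -0.9, 0.6, -0.2, 0, 0], [0, -1.8, 1.2, -0.2, 0, 0], [0, -1.8, 1.2, -0.2, 0, 0], [0, -1.8, 2.5, -0.2, 0, 0], [0, -1.8, 4, -0.2, 0, 0], [0, -1.8, 5.5, -0.2, 0, 0], [0, -1.8, 7, -0.2, 0, 0]]
  ]
}}

```text
time: 2.35
tool_pos: [0.4532, 0.1674, 0.1418]
tcp_rot: [3.114, -0.416, 0.002]
wrist_force: [-0.5, -0.2, -0.2]
width: 0.935
```

```bash
python3 - <<'E'
from h import *
from workcell import viewer
for n in("scene","top"):
    c=viewer.read_camera(n);pickle.dump(c,open(f'{n}1.pkl','wb'));cv2.imwrite(f'pics/{n}1.png',c["color"][:,:,::-1])
print(rel([.4526,.169,.067],-105))
E
```

```text
(array([ 0.14, -0.28,  7.25]), array([ 0.19,  0.22, -0.22]))
```

View pics/scene1.png

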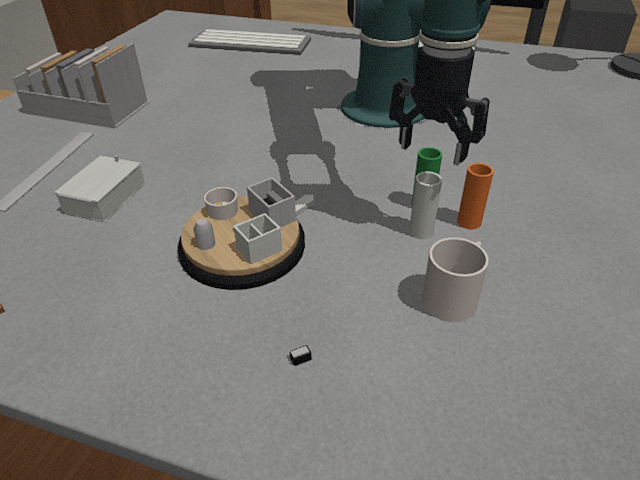

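The scene view shows the open fingertips at (405,147) and (461,160), above and astride the grey tube (rim at (427,180)). I'll check this against the projection.

```bash
python3 - <<'E'
from h import *
s=load('scene1.pkl')
print(proj(s,[.4532,.1674,.1418]),proj(s,[.4526,.169,.11]),proj(s,[.4526,.169,0]))
for sg in(1,-1): print(proj(s,[.4532+sg*.04*np.cos(1.31),.1674+sg*.04*np.sin(1.31),.1418+.0]))
g=s["color"].min(2)
cv2.imwrite('pics/z4.png',cv2.resize(s["color"][70:250,380:500,::-1],None,fx=3.3,fy=3.3,interpolation=cv2.INTER_CUBIC))
E
```

```text
(np.float64(429.93837287984877), np.float64(160.86074630204655)) (np.float64(428.57539346066983), np.float64(178.00007270278076)) (np.float64(420.9240049951394), np.float64(231.49036500155177))
(np.float64(454.27952195990224), np.float64(168.23163197379296))
(np.float64(406.62373683197177), np.float64(153.80070504343144))
```

View pics/z4.png

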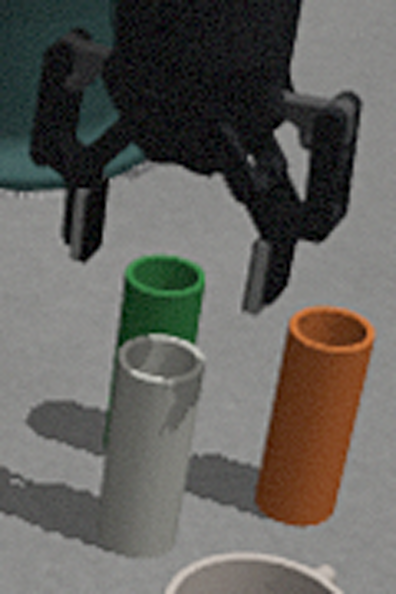

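The tube matches its estimate within a pixel. Descend and close.

Call:
{"api": "servo_tool", "payload": {
  "plan": [
    [[0.1, -0.2, 1.2, 0.2, 0.2, -0.2], [0.1, -0.25, 2.6, 0.2, 0.2, -0.2], [0.1, -0.25, 4, 0.2, 0.2, -0.2], [0.1, -0.25, 5.4, 0.2, 0.2, -0.2], [0.1, -0.25, 6.6, 0.2, 0.2, -0.2], [0.1, -0.25, 7.4, 0.2, 0.2, -0.2], [0.1, -0.25, 7.4, 0.2, 0.2, -0.2], [0.1, -0.25, 7.4, 0.2, 0.2, -0.2]]
  ]
}}

```text
time: 3.12
tool_pos: [0.4524, 0.1682, 0.066]
tcp_rot: [-3.114, 0.412, 0.001]
wrist_force: [-0.1, -0.1, 0.4]
width: 0.938
```

Call:
{"api": "servo_tool", "payload": {
  "plan": [
    [[0, 0, 0, 0, 0, 0], [0, 0, 0, 0, 0, 0], [0, 0, 0, 0, 0, 0], [0, 0, 0, 0, 0, 0], [0, 0, 0, 0, 0, 0], [0, 0, 0, 0, 0, 0], [0, 0, 0, 0, 0, 0], [0, 0, 0, 0, 0, 0], [0, 0, 0, 0, 0, 0], [0, 0, 0, 0, 0, 0], [0, 0, 0, 0, 0, 0], [0, 0, 0, 0, 0, 0]]
  ],
  "claw": 3.5,
  "grip_force": 40
}}

```text
time: 4.12
tool_pos: [0.4533, 0.1685, 0.0671]
tcp_rot: [-3.114, 0.411, -0.002]
wrist_force: [-0.6, -1.1, 5.5]
width: 0.475
```

Call:
{"api": "servo_tool", "payload": {
  "plan": [
    [[0, 0, -0.5, 0, 0, 0], [0, 0, -1.5, 0, 0, 0], [0, 0, -3, 0, 0, 0], [0, 0, -5, 0, 0, 0], [0, 0, -7, 0, 0, 0], [0, 0, -9, 0, 0, 0], [0, 0, -10.5, 0, 0, 0], [0, 0, -11.5, 0, 0, 0], [0, 0, -12, 0, 0, 0], [0, 0, -12, 0, 0, 0]]
  ]
}}

```text
time: 4.95
tool_pos: [0.4537, 0.1687, 0.1883]
tcp_rot: [-3.113, 0.411, -0.005]
wrist_force: [-0.8, -0.3, -0.5]
width: 0.476
```

```bash
python3 - <<'E'
from h import *
from workcell import viewer
for n in("scene","top"):
    c=viewer.read_camera(n);pickle.dump(c,open(f'{n}2.pkl','wb'));cv2.imwrite(f'pics/{n}2.png',c["color"][:,:,::-1])
print(rel([.6297,-.147,.19],-105),rel([.6297,-.147,.10],-105))
s=load('scene2.pkl');cv2.imwrite('pics/z5.png',cv2.resize(s["color"][20:200,370:550,::-1],None,fx=3.3,fy=3.3,interpolation=cv2.INTER_CUBIC))
E
```

```text
(array([25.29, 25.85, -0.36]), array([-0.01, -0.01, -0.05])) (array([25.29, 25.85,  8.64]), array([-0.01, -0.01, -0.05]))
```

View pics/z5.png

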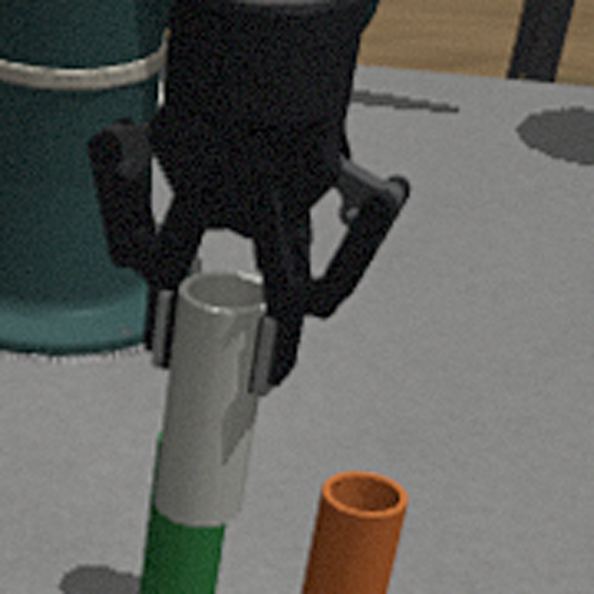

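The zoom shows the tube upright between the pads, clear of the green and orange tubes. Carry it over the spigot.

Call:
{"api": "servo_tool", "payload": {
  "plan": [
    [[0.7, 0.7, 0, 0, 0, 0], [2, 2, 0, 0, 0, 0], [4, 4.1, 0, 0, 0, 0], [6, 6.1, 0, 0, 0, 0], [8, 8.2, 0, 0, 0, 0], [10, 10.2, 0, 0, 0, 0], [12, 12.3, 0, 0, 0, 0], [14, 14.3, 0, 0, 0, 0], [16, 16.4, 0, 0, 0, 0], [18, 18.4, 0, 0, 0, 0], [20, 20.5, 0, 0, 0, 0], [21.8, 22.3, 0, 0, 0, 0], [23.2, 23.7, 0, 0, 0, 0], [24.3, 24.8, 0, 0, 0, 0], [25, 25.5, 0, 0, 0, 0], [25.3, 25.8, 0, 0, 0, 0], [25.3, 25.8, 0, 0, 0, 0], [25.3, 25.8, 0, 0, 0, 0], [25.3, 25.8, 0, 0, 0, 0]]
  ]
}}

```text
time: 6.63
tool_pos: [0.6294, -0.1455, 0.1862]
tcp_rot: [-3.114, 0.41, 0.001]
wrist_force: [-0.2, 0.0, -1.9]
width: 0.471
```

```bash
python3 - <<'E'
from h import *
from workcell import viewer
for n in("scene","top"):
    c=viewer.read_camera(n);pickle.dump(c,open(f'{n}3.pkl','wb'));cv2.imwrite(f'pics/{n}3.png',c["color"][:,:,::-1])
print(rel([.6297,-.147,.19],-105),rel([.6297,-.147,.10],-105))
s=load('scene3.pkl');cv2.imwrite('pics/z6.png',cv2.resize(s["color"][90:290,140:320,::-1],None,fx=3,fy=3,interpolation=cv2.INTER_CUBIC))
s=load('top3.pkl');cv2.imwrite('pics/z7.png',cv2.resize(s["color"][130:330,300:500,::-1],None,fx=3,fy=3,interpolation=cv2.INTER_CUBIC))
E
```

```text
(array([ 0.05,  0.14, -0.35]), array([-0.02,  0.  ,  0.01])) (array([0.05, 0.14, 8.65]), array([-0.02,  0.  ,  0.01]))
```

View pics/z6.png

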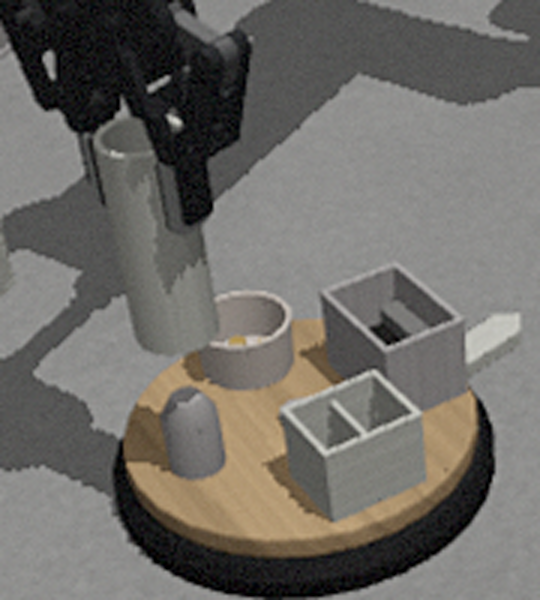

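View pics/z7.png

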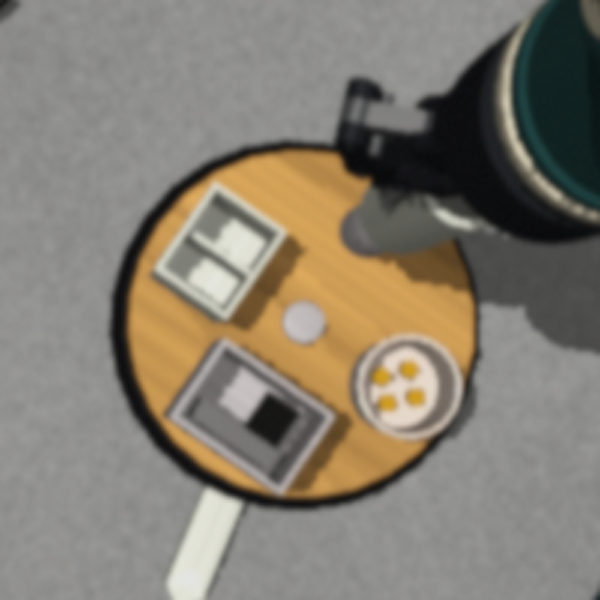

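The scene zoom shows the tube above and slightly short of the spigot, its lower end at ~(198,202) and its top at ~(185,136). I'll compare that with projection.

```bash
python3 - <<'E'
from h import *
s=load('scene3.pkl');t=load('top3.pkl')
for z in(.115,.12,.125,.23): 
  for q in((.6294,-.1455),): print(z,np.round(proj(s,[*q,z]),1))
def ell(c,x,y,z,r=.021): 
    a=np.array([proj(c,[x+r*np.cos(k),y+r*np.sin(k),z]) for k in np.linspace(0,6.28,40)]); return a[:,0].min(),a[:,0].max(),a[:,1].min(),a[:,1].max()
zb=.1195
print(np.round(ell(s,.6294,-.1455,zb),1),np.round(ell(s,.6294,-.1455,zb+.11),1))
print(np.round(ell(t,.6294,-.1455,zb),1), 'spig top/foot in scene',proj(s,[.6297,-.147,.079]),proj(s,[.6297,-.147,.034]))
# measure tube horizontal edges in scene
g=cv2.cvtColor(s["color"],cv2.COLOR_RGB2GRAY)
im=s["color"]
for r in (170,180,190,198,202,204,206,208,210): print(r,g[r,172:222:1])
print('col198',g[195:222,198])
E
```

```text
0.115 [199.  202.7]
0.12 [198.5 200. ]
0.125 [198.  197.3]
0.23 [185.6 134.1]
[184.3 212.8 192.2 208.7] [170.  201.3 127.  142.1]
[419.2 447.5 186.2 214.4] spig top/foot in scene (np.float64(201.77470318174315), np.float64(221.5856141614824)) (np.float64(206.14185401437865), np.float64(243.79964643796166))
170 [ 83  82  84  81  84  82  86  95  97  98 100 107 104 115 115 112 118 115
 119 106  95 100  94  98  96  93  94  94  99  95  91  87  87  82  77  72
 126 145 144 137 140 140 140 136 139 138 142 140 141 141]
180 [ 83  85  87  81  84  83  81  89  86  94  93  98 101 102 108 110 113 115
 119 118 103 100 101  98  92 100  97  93  88 112 133 132 126 124 121 118
 114 104 130 145 140 138 139 142 143 142 139 141 143 148]
190 [ 84  85  86  80  75 137 145 145 143 148 110  90  93  95  99 102 103 108
 112 119 117 124 121 130 133 125 121 129 128 128 126 131 129 130 120 118
 121 116 108 129 155 141 127 130 133 132 132 133 130 129]
198 [139 139 141 140 138 138 140 142 143 144 150 147 106  83  94  97  98 105
 111 108 114 114 118 121 123 127 123 123 129 130 127 128 132 129 124 128
 124 122 119 115 1
[... 497 characters left out ...]
143 140 138 140 140 144 123 108  99
  92 107 106 110 114 114 117 119 122 127 122 127 132 130 128 112 109 100
  88  94  87  89  85 105 113 129 142 137 140 135 139 135]
208 [138 137 140 135 141 144 141 143 142 142 142 142 143 142 147 143 145 145
 142 137 127 138 135 126 120 122 136 141 140 120 101  87  81  89  88  90
  92  96  90  95  97  96 105 104 105 109 112 111 116 117]
210 [143 136 136 140 142 140 138 136 137 142 141 146 149 145 144 147 147 147
 148 144 143 145 144 143 142 145 145 148 158 115  88  97  86  90  85  93
  90  91  91  96 100 100  99 106 103 108 112 113 114 117]
col198 [125 121 126 123 127 128 128 125 129 129 123 122 121 136 146 145 151 153
 155 157 157 154 155 160 150 123 100]
```

```bash
python3 - <<'E'
from h import *
s=load('scene0.pkl')
g=cv2.cvtColor(s["color"],cv2.COLOR_RGB2GRAY)
sat=cv2.cvtColor(s["color"],cv2.COLOR_RGB2HSV)[...,1]
for r in (220,222,226,232,236,240,244): print(r,sat[r,188:222])
for z,r in((.079,8),(.067,15),(.05,15),(.034,15)):
    a=np.array([proj(s,[.6297+r/1e3*np.cos(k),-.147+r/1e3*np.sin(k),z]) for k in np.linspace(0,6.28,60)]);print(z,a[:,0].min().round(1),a[:,0].max().round(1),a[:,1].min().round(1),a[:,1].max().round(1))
print(sat[236:254,206])
E
```

```text
220 [79 97 96 92 93 94 95 95 87 41 20  2  5  3  2  3  2  5 11 67 96 96 93 98
 93 94 93 98 89 88 79 87 80 80]
222 [ 94 100  97  93  95  89  95  99  31   3   6   8   3   6   6   8   6   6
   5   2  16  57  89  98  93  93  94  91  93  89  95  94  89  92]
226 [96 94 93 90 99 98 63  6  8  8  5  7  9 12 10  8  8  6  4  8  6  4  7  7
 66 93 92 92 89 95 92 90 91 97]
232 [ 98  98  97  97 100  89  50   3  11   8   5   5  10   2   7  11   7   9
   9  11   9   4   5   2   7  60  90  93  91  93  93  92  92  92]
236 [ 99 100  95  97  93  93  93  22   7   3   0  10  12   9  14   3   7   7
  12   7   9   9   2   7   7   8  75  98  96  89  91  92  94  95]
240 [101  91  95  92 100 114 115  75  21  12  14   6   5   8   3  10  14   9
   9   7   9   9   9   9   9   3   8  91  95  90  89  91  94  94]
244 [ 91  96 111 107  97 101 101 122  72   6   3  18   5  11  13  10  10   5
  14   5  10   7   7   9  10   3   3  95  97  95  92  92  89  91]
0.079 196.5 207.0 218.4 224.8
0.067 193.2 212.7 221.7 233.8
0.05 195.0 214.2 230.1 242.2
0.034 196.6 215.6 237.8 250.0
[12  9 16  7  9  9  2 19 14  7 17  5 10 49 93 92 95 91]
```

Both the tube and the spigot agree with projection within ~0.3 px laterally. Correct 1–2 mm and lower onto the taper.

Call:
{"api": "servo_tool", "payload": {
  "plan": [
    [[0.06, 0.16, 0, 0, 0, 0], [0.06, 0.16, 0.8, 0, 0, 0], [0.06, 0.16, 1.8, 0, 0, 0], [0.06, 0.16, 2.8, 0, 0, 0], [0.06, 0.16, 3.6, 0, 0, 0], [0.06, 0.16, 4.2, 0, 0, 0], [0.06, 0.16, 4.5, 0, 0, 0], [0.06, 0.16, 4.5, 0, 0, 0], [0.06, 0.16, 4.5, 0, 0, 0]]
  ]
}}

```text
time: 7.48
tool_pos: [0.6297, -0.1473, 0.1412]
tcp_rot: [-3.114, 0.41, 0.001]
wrist_force: [0.7, 0.3, -1.8]
width: 0.472
```

```bash
python3 - <<'E'
from h import *
from workcell import viewer,bot
for n in("scene","top"):
    c=viewer.read_camera(n);pickle.dump(c,open(f'{n}4.pkl','wb'))
print(bot.read_state()['wrist_force'],rel([.63,-.1473,.10],-105))
s=load('scene4.pkl');a=cv2.resize(s["color"][110:290,150:270,::-1],None,fx=3.3,fy=3.3,interpolation=cv2.INTER_CUBIC)
s=load('top4.pkl');b=cv2.resize(s["color"][150:270,380:500,::-1],None,fx=3.3,fy=3.3,interpolation=cv2.INTER_CUBIC)
b=cv2.copyMakeBorder(b,0,a.shape[0]-b.shape[0],0,0,0);cv2.imwrite('pics/z8.png',np.hstack([a,b]))
E
```

```text
[ 0.86238794 -0.87517348 -1.33806549] (array([-0.03, -0.  ,  4.21]), array([-0.02, -0.06,  0.01]))
```

View pics/z8.png

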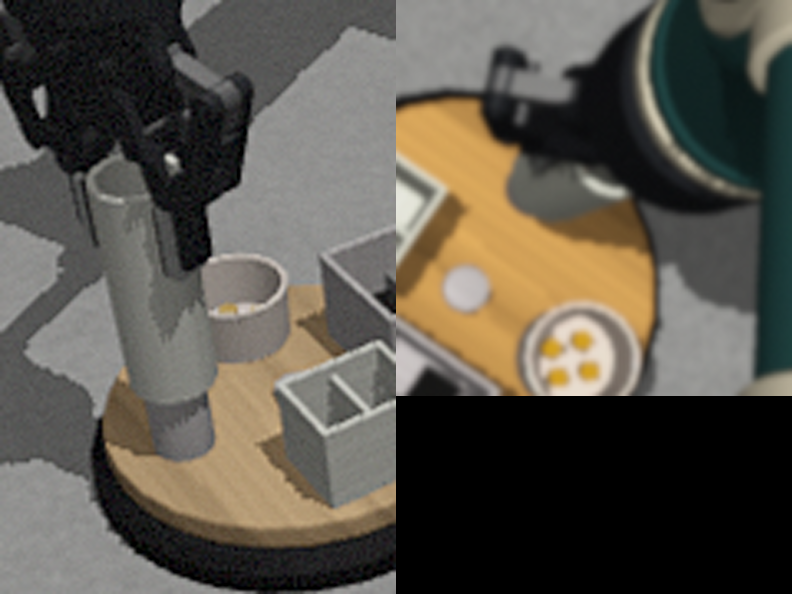

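The tube's lower end surrounds the spigot tip, centred: tube at x≈173 in the zoom, the spigot under it at 181, as perspective predicts. Keep lowering.

Call:
{"api": "servo_tool", "payload": {
  "plan": [
    [[0, 0, 0.5, 0, 0, 0], [0, 0, 1, 0, 0, 0], [0, 0, 1.5, 0, 0, 0], [0, 0, 2, 0, 0, 0], [0, 0, 2.5, 0, 0, 0], [0, 0, 3, 0, 0, 0], [0, 0, 3.4, 0, 0, 0], [0, 0, 3.6, 0, 0, 0], [0, 0, 3.6, 0, 0, 0], [0, 0, 3.6, 0, 0, 0]]
  ]
}}

```text
time: 8.42
tool_pos: [0.6302, -0.1474, 0.106]
tcp_rot: [-3.115, 0.41, -0.001]
wrist_force: [0.3, -0.3, -1.7]
width: 0.474
```

Call:
{"api": "servo_tool", "payload": {
  "plan": [
    [[0, 0, 0.2, 0, 0, 0], [0, 0, 0.4, 0, 0, 0], [0, 0, 0.55, 0, 0, 0], [0, 0, 0.65, 0, 0, 0], [0, 0, 0.7, 0, 0, 0], [0, 0, 0.7, 0, 0, 0]]
  ]
}}

```text
time: 8.92
tool_pos: [0.6308, -0.1474, 0.1011]
tcp_rot: [-3.115, 0.41, -0.004]
wrist_force: [-2.5, 1.1, 7.5]
width: 0.476
```

```bash
python3 - <<'E'
from h import *
from workcell import viewer,bot
for n in("scene","top"):
    c=viewer.read_camera(n);pickle.dump(c,open(f'{n}5.pkl','wb'))
st=bot.read_state();print(st['wrist_force'],st['tool_pos'],st['torque'])
s=load('scene5.pkl');a=cv2.resize(s["color"][110:290,150:270,::-1],None,fx=3.3,fy=3.3,interpolation=cv2.INTER_CUBIC)
s2=load('top5.pkl');b=cv2.resize(s2["color"][150:270,380:500,::-1],None,fx=3.3,fy=3.3,interpolation=cv2.INTER_CUBIC)
b=cv2.copyMakeBorder(b,0,a.shape[0]-b.shape[0],0,0,0);cv2.imwrite('pics/z9.png',np.hstack([a,b]))
for zb in(.034,.144):
    a=np.array([proj(s,[.6302+.021*np.cos(k),-.147+.021*np.sin(k),zb]) for k in np.linspace(0,6.28,60)]);print(a.min(0),a.max(0))
E
```

```text
[-4.05750207  0.95521618  7.42127907] [ 0.63078967 -0.14742404  0.10106037] [0.16215263 0.60578524 0.01878156]
[192.63844491 235.61469595] [219.26647898 252.71389303]
[180.10596902 178.81894763] [209.23231143 195.0421691 ]
```

View pics/z9.png

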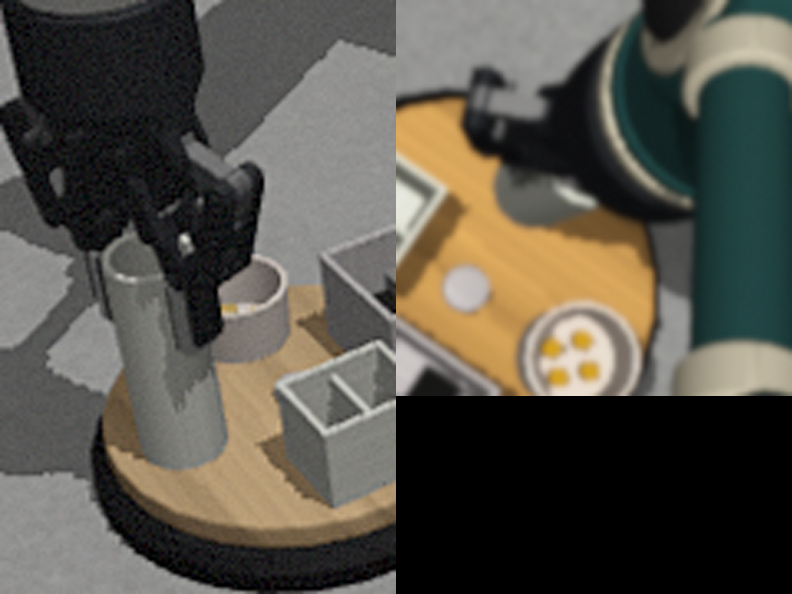

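The tube's lower end is on the disc (edge at row ≈251.5 in scene, predicted 252.7), with z 0.101 and about 9 N of contact: fully home. Compute the clockwise arc to the front, ~167°.

```bash
cat > arc.py <<'E'
from h import *
import sys
from workcell import bot
a0,a1,n,dz=map(float,sys.argv[1:5])
c=np.array([.580,-.1106])
for a in np.linspace(a0,a1,int(n)+1)[1:]:
    p=[*(c+.062*np.array([np.cos(np.radians(a)),np.sin(np.radians(a))])),.1008]
    s,r=rel(p,-105); print(a.round(1),s[:3],r if a==a1 else '')
E
python3 arc.py -36.3 -96.3 15 0
```

```text
-40.3 [-0.25  0.41  0.03] 
-44.3 [-0.45  0.79  0.02] 
-48.3 [-0.68  1.16  0.02] 
-52.3 [-0.93  1.51  0.02] 
-56.3 [-1.2   1.85  0.02] 
-60.3 [-1.5   2.16  0.02] 
-64.3 [-1.82  2.46  0.02] 
-68.3 [-2.15  2.73  0.02] 
-72.3 [-2.51  2.97  0.02] 
-76.3 [-2.88  3.2   0.02] 
-80.3 [-3.27  3.39  0.02] 
-84.3 [-3.67  3.56  0.02] 
-88.3 [-4.08  3.69  0.02] 
-92.3 [-4.5   3.8   0.01] 
-96.3 [-4.92  3.88  0.01] [-0.02 -0.12  0.02]
```

Call:
{"api": "servo_tool", "payload": {
  "plan": [
    [[-0.05, 0.05, 0.05, 0, 0, 0], [-0.07, 0.08, 0.05, 0, 0, 0], [-0.15, 0.2, 0.05, 0, 0, 0], [-0.25, 0.41, 0.05, 0, 0, 0], [-0.45, 0.79, 0.05, 0, 0, 0], [-0.68, 1.16, 0.05, 0, 0, 0], [-0.93, 1.51, 0.05, 0, 0, 0], [-1.2, 1.85, 0.05, 0, 0, 0], [-1.5, 2.16, 0.05, 0, 0, 0], [-1.82, 2.46, 0.05, 0, 0, 0], [-2.15, 2.73, 0.05, 0, 0, 0], [-2.51, 2.97, 0.05, 0, 0, 0], [-2.88, 3.2, 0.05, 0, 0, 0], [-3.27, 3.39, 0.05, 0, 0, 0], [-3.67, 3.56, 0.05, 0, 0, 0], [-4.08, 3.69, 0.05, 0, 0, 0], [-4.5, 3.8, 0.05, 0, 0, 0], [-4.75, 3.84, 0.05, 0, 0, 0], [-4.92, 3.88, 0.05, 0, 0, 0], [-4.92, 3.88, 0.05, 0, 0, 0]]
  ]
}}

```text
time: 10.68
tool_pos: [0.573, -0.1728, 0.1011]
tcp_rot: [3.114, -0.41, 0.005]
wrist_force: [0.0, -0.0, 5.9]
width: 0.476
```

```bash
python3 - <<'E'
from h import *
from workcell import viewer,bot
for n in("scene","top"):
    c=viewer.read_camera(n);pickle.dump(c,open(f'{n}6.pkl','wb'));
st=bot.read_state();print(st['wrist_force'],st['tool_pos'])
s=load('scene6.pkl');a=cv2.resize(s["color"][110:290,150:330,::-1],None,fx=2.2,fy=2.2,interpolation=cv2.INTER_CUBIC)
s=load('top6.pkl');b=cv2.resize(s["color"][165:345,320:500,::-1],None,fx=2.2,fy=2.2,interpolation=cv2.INTER_CUBIC)
cv2.imwrite('pics/z10.png',np.hstack([a,b]))
E
python3 arc.py -96.3 -160.3 16 0
```

```text
[0.0258069  0.08469286 7.14160791] [ 0.57301394 -0.17282677  0.10108849]
-100.3 [-0.43 -0.01  0.03] 
-104.3 [-0.86  0.01  0.03] 
-108.3 [-1.29 -0.    0.03] 
-112.3 [-1.72 -0.04  0.02] 
-116.3 [-2.15 -0.11  0.02] 
-120.3 [-2.57 -0.21  0.02] 
-124.3 [-2.98 -0.34  0.02] 
-128.3 [-3.39 -0.5   0.02] 
-132.3 [-3.78 -0.68  0.02] 
-136.3 [-4.16 -0.9   0.02] 
-140.3 [-4.52 -1.13  0.02] 
-144.3 [-4.86 -1.4   0.01] 
-148.3 [-5.19 -1.68  0.01] 
-152.3 [-5.49 -1.99  0.01] 
-156.3 [-5.77 -2.32  0.01] 
-160.3 [-6.03 -2.66  0.01] [ 0.03 -0.16  0.02]
```

View pics/z10.png

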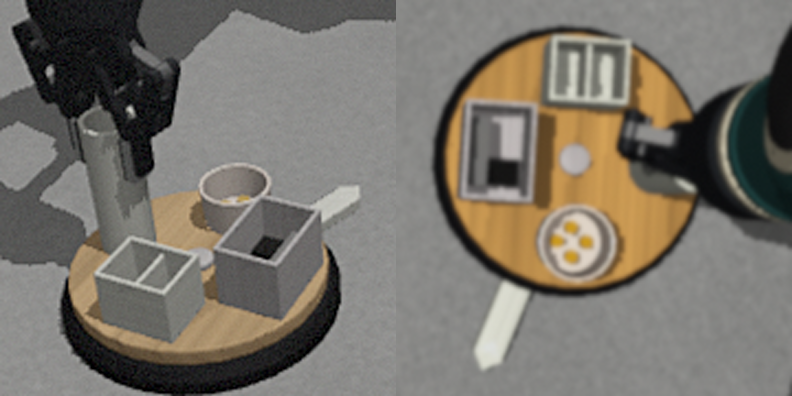

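The disc turned 60° with the tube: the spigot side is now at −y and the dish is at zoom (578,243). There is no side force. Continue.

Call:
{"api": "servo_tool", "payload": {
  "plan": [
    [[-0.12, 0, 0.03, 0, 0, 0], [-0.43, 0, 0.03, 0, 0, 0], [-0.86, 0, 0.03, 0, 0, 0], [-1.29, 0, 0.03, 0, 0, 0], [-1.72, -0.04, 0.03, 0, 0, 0], [-2.15, -0.11, 0.03, 0, 0, 0], [-2.57, -0.21, 0.03, 0, 0, 0], [-2.98, -0.34, 0.03, 0, 0, 0], [-3.39, -0.5, 0.03, 0, 0, 0], [-3.78, -0.68, 0.03, 0, 0, 0], [-4.16, -0.9, 0.03, 0, 0, 0], [-4.52, -1.13, 0.03, 0, 0, 0], [-4.86, -1.4, 0.03, 0, 0, 0], [-5.19, -1.68, 0.03, 0, 0, 0], [-5.49, -1.99, 0.03, 0, 0, 0], [-5.77, -2.32, 0.03, 0, 0, 0], [-5.95, -2.55, 0.03, 0, 0, 0], [-6.03, -2.66, 0.03, 0, 0, 0], [-6.03, -2.66, 0.03, 0, 0, 0]]
  ]
}}

```text
time: 12.37
tool_pos: [0.5208, -0.1319, 0.101]
tcp_rot: [3.113, -0.408, 0.003]
wrist_force: [0.5, -0.7, 8.3]
width: 0.474
```

```bash
python3 arc.py -160.3 -203.8 11 0
```

```text
-164.3 [-0.16 -0.42  0.02] 
-168.2 [-0.37 -0.79  0.02] 
-172.2 [-0.55 -1.18  0.02] 
-176.1 [-0.7  -1.58  0.02] 
-180.1 [-0.82 -1.99  0.02] 
-184.0 [-0.92 -2.41  0.02] 
-188.0 [-0.98 -2.83  0.02] 
-191.9 [-1.02 -3.26  0.02] 
-195.9 [-1.03 -3.69  0.02] 
-199.8 [-1.01 -4.11  0.02] 
-203.8 [-0.96 -4.54  0.01] [ 0.1  -0.13  0.05]
```

Call:
{"api": "servo_tool", "payload": {
  "plan": [
    [[-0.05, -0.12, 0.03, 0, 0, 0], [-0.16, -0.42, 0.03, 0, 0, 0], [-0.37, -0.79, 0.03, 0, 0, 0], [-0.55, -1.18, 0.03, 0, 0, 0], [-0.7, -1.58, 0.03, 0, 0, 0], [-0.82, -1.99, 0.03, 0, 0, 0], [-0.92, -2.41, 0.03, 0, 0, 0], [-0.98, -2.83, 0.03, 0, 0, 0], [-1.02, -3.26, 0.03, 0, 0, 0], [-1.03, -3.69, 0.03, 0, 0, 0], [-1.01, -4.11, 0.03, 0, 0, 0], [-0.98, -4.35, 0.03, 0, 0, 0], [-0.96, -4.5, 0.03, 0, 0, 0], [-0.96, -4.54, 0.03, 0, 0, 0], [-0.96, -4.54, 0.03, 0, 0, 0], [-0.96, -4.54, 0.03, 0, 0, 0]]
  ]
}}

```text
time: 13.7
tool_pos: [0.5226, -0.0859, 0.101]
tcp_rot: [3.112, -0.408, 0.002]
wrist_force: [0.5, -1.0, 8.1]
width: 0.475
```

```bash
python3 - <<'E'
from h import *
from workcell import viewer,bot
for n in("scene","top"):
    c=viewer.read_camera(n);pickle.dump(c,open(f'{n}7.pkl','wb'));
st=bot.read_state();print(st['wrist_force'],st['tool_pos'],st['torque'],rel([.5233,-.0855,.101],-105))
s=load('scene7.pkl');a=cv2.resize(s["color"][110:290,150:330,::-1],None,fx=2.2,fy=2.2,interpolation=cv2.INTER_CUBIC)
s=load('top7.pkl');b=cv2.resize(s["color"][165:345,320:500,::-1],None,fx=2.2,fy=2.2,interpolation=cv2.INTER_CUBIC)
cv2.imwrite('pics/z11.png',np.hstack([a,b]))
E
```

```text
[-0.63465963 -1.06212226  7.81781678] [ 0.52259914 -0.08593272  0.10102968] [-0.19709952  0.05881031 -0.00687567] (array([ 0.06, -0.06,  0.  ]), array([ 0.15, -0.1 ,  0.06]))
```

View pics/z11.png

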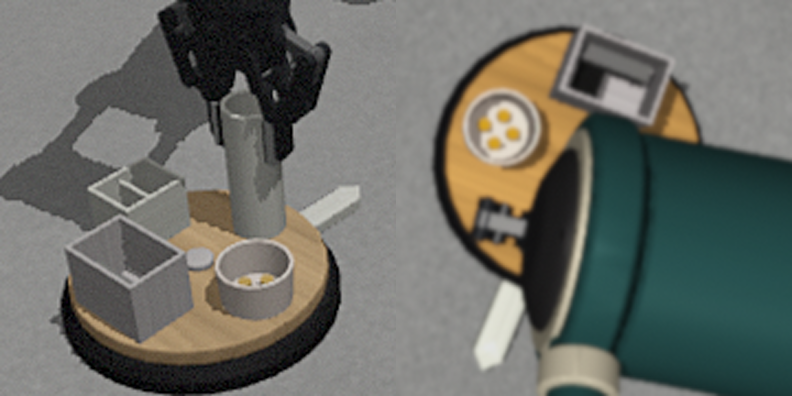

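The tube now stands next to the tongue, and the dish rim is at top pixel ~(368,223). I'll use the dish direction as an independent check of the disc's turn.

```bash
python3 - <<'E'
from h import *
ax=np.array([.5794,-.1102])
def dish(n,roi):
    t=load(n);h=cv2.cvtColor(t["color"],cv2.COLOR_RGB2HSV);x0,y0,x1,y1=roi
    m=np.zeros(h.shape[:2],np.uint8);sub=((h[...,1]<60)&(h[...,2]>120)).astype(np.uint8)*255
    m[y0:y1,x0:x1]=sub[y0:y1,x0:x1]
    cs,_=cv2.findContours(m,cv2.RETR_EXTERNAL,cv2.CHAIN_APPROX_NONE);c=max(cs,key=cv2.contourArea)
    P=np.array([plane(t,u,v,.066)[:2] for u,v in cv2.convexHull(c)[:,0]])
    A=np.c_[2*P,np.ones(len(P))];x=np.linalg.lstsq(A,(P**2).sum(1),rcond=None)[0]
    d=x[:2]-ax;print(n,x[:2],'r',np.sqrt(x[2]+x[0]**2+x[1]**2),'dist',np.linalg.norm(d),'ang',np.degrees(np.arctan2(d[1],d[0])))
dish('top0.pkl',(414,238,457,280));dish('top7.pkl',(348,203,388,243))
s=load('scene7.pkl')
f=ax+.062*np.array([-.9146,.4044]);print('target foot',f)
for z in(.034,.144):
    a=np.array([proj(s,[f[0]+.021*np.cos(k),f[1]+.021*np.sin(k),z]) for k in np.linspace(0,6.28,60)]);print(z,a.min(0).round(1),a.max(0).round(1))
sat=cv2.cvtColor(s["color"],cv2.COLOR_RGB2HSV)
for r in(200,205,208): print(r,s["color"][r,240:292].astype(int).min(1))
E
```

```text
top0.pkl [ 0.54289473 -0.16074622] r 0.027389283186000563 dist 0.06235026329811418 ang -125.83740603116506
top7.pkl [ 0.60230227 -0.05374812] r 0.027240248857280696 dist 0.06092068006105792 ang 67.9178317381166
target foot [ 0.5226948 -0.0851272]
0.034 [255.7 205.1] [280.3 219.8]
0.144 [249.5 150. ] [276.1 163.8]
200 [ 70  69  69  68  68  70  73  66  74  65  66  62  64  56  64  84  88  88
  96  96  99 107 106 110 109 117 119 101  91 105  94 116 125 127 123 119
 120 115 105 127 134 137 133 138 137 142 142 141 138 141 141 139]
205 [ 74  65  63  63  66  66  68  68  68  65  70  65  63  64  65  80  87  90
  86  98  98 105 103 106 113 109 112 117 115 120 122 123 122 128 124 123
 117 116 108 103 108 103 109 111 128 132 131 149 163 180 185 185]
208 [ 68  70  70  71  64  66  68  66  67  66  66  66  66  65  69  70  79  91
  87  88 100 102 103 106 108 114 117 116 119 118 120 120 122 119 122 123
 120 116 112 105 105 106 108 109 111 103 102 114 159 186 183 182]
```

The dish puts the spigot at 157.5–157.9° against the tongue's 156.2°, i.e. ~1.5 mm sideways of the 8 mm allowed. Last check: is everything still, and are the mug and sharpener untouched?

Call:
{"api": "servo_tool", "payload": {
  "plan": [
    [[0, 0, 0.03, 0, 0, 0], [0, 0, 0.03, 0, 0, 0], [0, 0, 0.03, 0, 0, 0], [0, 0, 0.03, 0, 0, 0], [0, 0, 0.03, 0, 0, 0], [0, 0, 0.03, 0, 0, 0]]
  ]
}}

```text
time: 14.3
tool_pos: [0.5224, -0.0861, 0.1011]
tcp_rot: [3.112, -0.407, 0.003]
wrist_force: [1.3, -0.5, 5.7]
width: 0.476
```

```bash
python3 - <<'E'
from h import *
from workcell import viewer,bot
c=viewer.read_camera("top");pickle.dump(c,open('top8.pkl','wb'))
c=viewer.read_camera("scene");cv2.imwrite('pics/scene8.png',c["color"][:,:,::-1])
a=load('top0.pkl')["color"].astype(int);b=load('top8.pkl')["color"].astype(int);d=load('top7.pkl')["color"].astype(int)
s0=load('scene0.pkl')["color"].astype(int);s8=c["color"].astype(int)
print('mug',abs(a-b)[195:270,145:215].mean(),'sharp',abs(a-b)[115:145,280:310].mean(),'dish move',abs(b-d)[200:245,345:390].mean())
print('scene mug',abs(s0-s8)[240:320,420:490].mean(),'sh',abs(s0-s8)[340:368,285:315].mean())
st=bot.read_state();print(st['wrist_force'],st['tool_pos'],st['width'],abs(st['joint_vel']).max())
E
```

```text
mug 13.361650793650794 sharp 14.311481481481481 dish move 1.346172839506173
scene mug 5.163630952380952 sh 5.870238095238095
[ 1.47115422 -0.17620732  5.76394321] [ 0.52240194 -0.08611724  0.10107241] 0.47367837611623537 0.0017476542032800297
```

View pics/scene8.png

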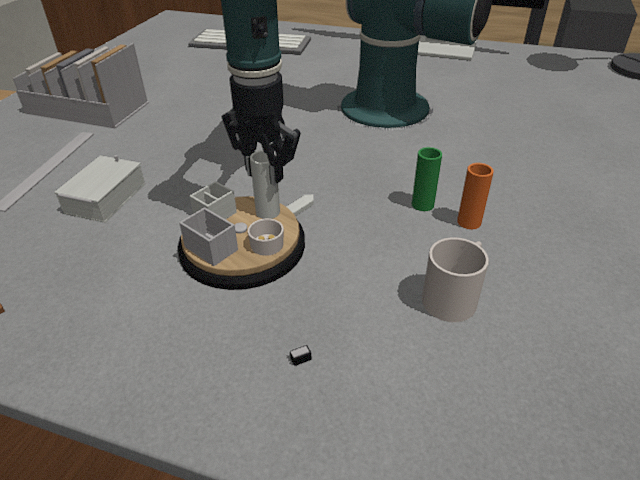

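The view shows the mug (455,280), the sharpener (300,355) and both look-alikes where they began. The tube is gripped at the front at (265,185), and nothing is moving.

```bash
python3 -c "
from workcell import finish_job
print(finish_job())"
```

```text
the job is handed in; nothing more can be done
None
```

I pushed the pen tube fully down onto the bare spigot, then turned the caddy about 167° clockwise to the front. I handed the job in at about 14.4 s of the 54 s, with the fingers still gripping the tube. No verdict was reported.

- **Seating:** when the tube touched the disc, the tool height, about 9 N of contact force and the camera view all agreed it was home. The tool height stayed at 0.101 m through the turn.
- **Front alignment:** the two alignment checks disagree slightly. The tool position puts the spigot about on the tongue's line. The dish's direction puts it 1.3–1.7° off, about 1.5–2 mm sideways, within the 8 mm allowed.
- **Stillness and grip:** joint speeds were under 0.002 rad/s and the dish did not move between pictures. The fingers were holding at 40.5 mm opening with the grip set to 40 N, but I did not measure the grip force on the tube directly.
- **Mug and sharpener:** both stand where they began in the scene view, as do the green and orange tubes. Before-and-after differencing of the top view was less clear, with values of 13–14. I put that down to a lighting change from the arm and did not check it further.

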